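# Clear the turned glue stick from the stationery chute

## Task

In the glue stick dispenser one stick has turned end-on and lodged in the groove of the chute, so the three behind it cannot roll down. Lift it out so that the three roll down to the end wall, lay it back in the chute crosswise behind them so that all four lie in one row against the end wall, then swing the open flap at the low end over and press it fully shut. Leave the other things on the desk where they are.

Things in the scene. Friction and masses are not known exactly. Their poses are not given: they have to be found in the camera images.
- chute: Fixed grey dispenser, an open trough 220 mm long sloping down 10 degrees to its low end. Origin on the desk, mid width, below the foot of the end wall's inner face; x level, up-slope; y across; z up. Two floor runners with an 18 mm wide, 8 mm deep groove between: runner surface z = 30 mm at x = 0, rising 10 degrees along x. 96 mm wide inside; side walls 34 mm off the runners, 4 mm thick, end wall 28 mm.
- turned_mid (a point): The jammed glue stick, a cylinder 86 mm long, 26 mm across (cap fixed on), about 35 g; this point is its centre, z along the stick to the cap. Lies lengthwise, sunk into the groove, axis 9 mm above the runners and parallel to the slope, centre 45 to 60 mm up-slope of the end wall; 35 mm free to each side wall, open above.
- stick1_mid (a point): Front one of three sticks waiting across the chute up-slope of the jammed one: glue stick, a cylinder 86 mm long, 26 mm across (cap fixed on), about 35 g; this point is its centre, z along the stick to the cap
- stick2_mid (a point): Middle one of the three waiting: glue stick, a cylinder 86 mm long, 26 mm across (cap fixed on), about 35 g; this point is its centre, z along the stick to the cap
- stick3_mid (a point): Rear one of the three waiting: glue stick, a cylinder 86 mm long, 26 mm across (cap fixed on), about 35 g; this point is its centre, z along the stick to the cap. Sticks lying across roll down by themselves; once down, centres lie 13, 39 and 65 mm up-slope of the end wall, and a fourth at 91 mm, 13 mm above the runners.
- flap (a joint): Angle of the grey flap about its hinge over the end wall, rad: 0 = fully shut, lying flat on the side walls parallel to the slope; it starts about 1.6 to 1.95, standing up and leaning away from the chute towards its low side (-x of the chute), limit 2.2. Its hinge is stiff: it stays at any angle, and takes about 1.5 N at the free edge to move.
- flap_hinge (a point): Middle of the flap's hinge line, which runs along the chute's y; fixed on the chute.
- flap_edge (a point): Middle of the flap's free edge, 97 mm from the hinge line; the flap is a plate 102 mm wide and 3 mm thick, its free edge thickened to 7 mm towards the outer face.
- sticky_cube_mid (a point): bystander, not to be moved; this point is its centre: block of sticky notes, 75 x 76 x 32 mm
- stapler_mid (a point): bystander, not to be moved; this point is its centre: stapler, 144 x 34 x 57 mm, lying along its x
- correction_roller_mid (a point): bystander, not to be moved; this point is its centre: correction-tape roller, 39 x 98 x 16 mm, lying flat
Things that resemble listed ones, but are neither listed nor needed, are in the scene too. Leave any orange look-alike of the part that bears turned_mid alone.

How it is judged:
On the way, in this order (a step that is already met when the one before it is completed fails the run):
1. the jammed stick is out of the way and the three waiting sticks have rolled down to the end wall, lying across the chute (x of stick1_mid in the frame of chute between 0 and 0.073 m and y of stick1_mid in the frame of chute between -0.012 and 0.012 m and z of each of stick1_mid, stick2_mid, stick3_mid in the frame of chute below 0.068 m and angle between the z axis of each of stick1_mid, stick2_mid, stick3_mid and the y axis of chute, either way round below 0.2 rad and x of stick2_mid in the frame of chute between 0 and 0.073 m and y of stick2_mid in the frame of chute between -0.012 and 0.012 m and x of stick3_mid in the frame of chute between 0 and 0.073 m and y of stick3_mid in the frame of chute between -0.012 and 0.012 m), for 0.2 s.
2. the stick that was jammed lies across the chute, fourth in the row (all of step 1 and x of turned_mid in the frame of chute between 0.078 and 0.1 m and y of turned_mid in the frame of chute between -0.012 and 0.012 m and z of turned_mid in the frame of chute below 0.068 m and angle between the z axis of turned_mid and the y axis of chute, either way round below 0.2 rad), for 0.2 s.
3. the flap is fully shut (value of joint flap below 0.04 rad), for 0.2 s.
At the end, for the whole second after the job is handed in: All four sticks lie on the chute floor across it (within 0.2 rad, centred within 12 mm) in one row from the end wall up: the three that waited with centres within 73 mm of chute x, the one that was jammed fourth, at 78 to 100 mm; the flap is shut to less than 0.04 rad (all of step 2 and value of joint flap below 0.04 rad); the robot touches nothing.
It fails at once if a bystander (sticky notes, stapler, correction roller) is moved more than 30 mm (distance of any of sticky_cube_mid, stapler_mid, correction_roller_mid from where it was at the start of the episode above 0.03 m).
It fails at once if a glue stick falls off onto the floor (height (world z) of any of turned_mid, stick1_mid, stick2_mid, stick3_mid below -0.1 m).
It also fails if it takes over 56 s, if anything falls off the work surface, if the arm or the gripper's body presses on something with over 40 N, if the wrist force passes 120 N, or if a joint passes its speed limit or range.

## Robot

A 6-joint arm with a two-finger parallel gripper is mounted at the origin on the work surface; the furniture and walls round the work are solid. World frame = base frame: x ahead of the robot, y to its left, z up, the work surface at z = 0. Lengths are in m, angles in rad, forces in N, time in s.
With the tool pointing down it reaches from about 0.35 to 0.85 m from the base axis. Payload 8.1 kg.
Tool frame: the origin (TCP) lies at the centre of the arm's flange, where the gripper is bolted on; the fingertips stand 173 mm ahead of it and the grasp point (between the pads) lies 155 mm ahead of it; z points along the fingers, y is the line along which they close (so a half turn about z gives the same grasp; the last joint's range is limited). The gripper opens to 85 mm and grips with 20 to 120 N. Pads are 22 mm wide; open, the fingers measure 114 mm over their backs; the gripper's body (76 mm by 85 mm) begins 54 mm behind the grasp point. The pads swing forward as they close: fully open they stand 13 mm farther back than shut.
Start: joints at [1.145, 0.13, 1.488, -0, 1.523, -0.085], TCP at [0.201, 0.566, 0.405] pointing down, gripper open.
Joint ranges: [-2.96, 2.96], [-0.89, 2.26], [0.02, 2.5], [-1.34, 4.48], [0, 2.73], [-2.66, 2.66]. Speed limits (rad/s): [2.39, 2.39, 2.79, 3.14, 3.14, 3.14].

## Interface

Orientations are given as a rotation vector (axis times angle).
In Python, from bench import r, cams gives the robot as it stands.
- The arm moves only by the shell command python3 -m jog 'ROWS'. ROWS is JSON, one flat list of numbers, 7 for each row, row after row: the turn, a rotation vector about the tool's x, y, z in degrees, then the shift along the tool's x, y, z in mm, then the opening, from 0 (shut) to 1 (fully open). A call has exactly 5 rows; each row shifts and turns the commanded pose from where the row before left it, along the tool's axes as they then stand; what a row does not reach is not made up. A row lasts 1/12 s, in which the tool goes at most 41.7 mm and 7.16 degrees, less where a joint would pass 70% of its speed; a pose out of reach is approached as far as the arm can. A call is refused whole if a number of a shift passes 41.7 or a number of a turn 7.16, either way. A call with a gripper value outside its range is refused whole. The fingers move at their own pace and stop on an object; the grip force is fixed at half the most. Time passes only in rows, so rows that do not move let the fingers close, or fill a call up. It gives the time, the measured TCP pose, the force, the opening and the grip force at its end, in the units of the state.
- r.get_state(): the state, without advancing time (a new reading comes with each control period).
- cams.get_image(name): name is "scene" or "side" or "wrist"; returns the picture (480x640x3 uint8, blue, green, red); there is no depth.
- cams.get_calibration(name): a dict with "vertical_fov" (degrees; the focal length in pixels is half the picture's height over the tangent of half this angle, whatever the lens; pixels are square), "cx", "cy" (the principal point, pixels), "rvec" (rotation vector, rad) and "tvec" (3), from world to camera coordinates, as OpenCV has them. Camera axes: x right, y down, z forward; pixel columns grow to the right and rows downward; lengths in m; the calibration is good to about 2 mm. A picture is of the moment at which its call begins: read the wrist's pose just before it. get_calibration takes no time and is no camera call; for the wrist camera it gives the pose at the moment of the call.
- r.finish_job(): hands the job in; it is judged then, once.
The state is a dict: "clock": time; "qpos": joint angles; "qd": joint speeds; "tau": joint torques, N m; "eef_pos": TCP position; "eef_rot": TCP orientation; "wrist_force": force on the tool from outside, world axes, zero at the start; "ft_torque": the same for the moment, N m; "width": finger opening in m; "finger_force": force on a finger pad.
Only numpy, scipy, OpenCV 4.12 (cv2) and the standard library are available. Lean on these libraries where they do the work, as an engineer would, in place of code of your own. Each camera call takes 0.05 s, during which the arm holds its last target. There are 200 camera calls.

## Working session

There is one attempt and no reset: what is moved stays moved. The work goes in short steps, Python scripts to look and compute and a shell command to move; the robot and the scene stay as the last step left them, time stands still between calls to the robot, and variables do not carry over. Pictures are saved under pics/ and viewed, at most 13 in all, crops included, and the job is handed in when it is done.

```bash
ls; mkdir -p pics; python3 - <<'E'
from bench import r,cams
import cv2,numpy as np
s=r.get_state();print(s)
ims=[cams.get_image(n) for n in("scene","side","wrist")]
for n,i in zip(("scene","side","wrist"),ims):
    cv2.imwrite(f"pics/{n}0.png",i);print(n,cams.get_calibration(n))
E
```

```text
pics
{'clock': 0.0, 'qpos': array([ 1.14463451e+00,  1.31140531e-01,  1.48929273e+00, -1.01940380e-06,
        1.52297968e+00, -8.54138177e-02]), 'qd': array([ 0.00034043, -0.00181362,  0.00014168,  0.00091431,  0.00012429,
       -0.00170476]), 'tau': array([ 2.95771300e-03, -5.69392061e+01, -5.00558710e+01,  5.93634786e-05,
        1.49261701e-02, -2.13213946e-05]), 'eef_pos': array([0.20040612, 0.56529587, 0.40364907]), 'eef_rot': array([-5.32581797e-01, -3.09565277e+00,  2.76627244e-03]), 'wrist_force': array([-0.12777552,  1.03086278,  1.12305946]), 'ft_torque': array([-0.0173149 ,  0.02175544, -0.0735484 ]), 'finger_force': 0.0, 'width': 0.08511806216239512}
scene {'vertical_fov': 55.39363463695991, 'cx': 314.19944964016264, 'cy': 243.2722604288449, 'rvec': array([ 2.22152628, -1.1043219 ,  0.4268726 ]), 'tvec': array([-0.33918232,  0.35199222,  0.6772734 ])}
side {'vertical_fov': 46.64757415546142, 'cx': 311.80972164052207, 'cy': 235.20639415340327, 'rvec': array([ 0.14092619, -2.57044638,  1.65469287]), 'tvec': array([0.54411428, 0.08181377, 1.24321107])}
wrist {'vertical_fov': 68.80830775523404, 'cx': 313.8635806367823, 'cy': 235.8037142051762, 'rvec': array([-2.34786664, -1.65877881, -0.2586188 ]), 'tvec': array([-0.59932683, -0.03889056,  0.38089466])}
```

View pics/scene0.png

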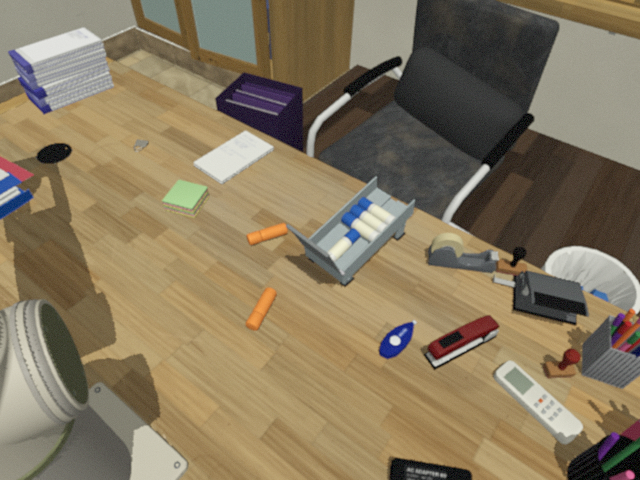

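View pics/side0.png

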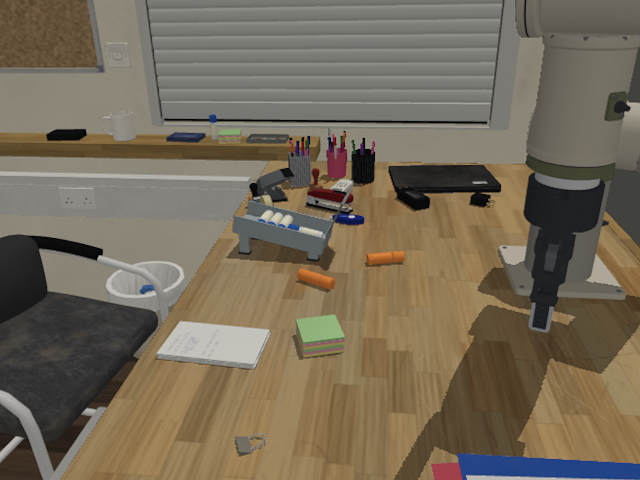

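View pics/wrist0.png

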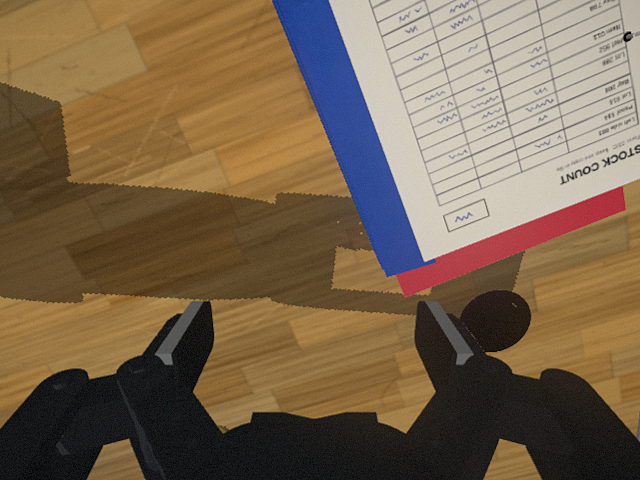

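The scene view shows the chute around (355,235), with the flap at its low end (288,225)–(335,275) and the jammed stick near (345,243). In the side view the chute is around (285,225), low end to the right. The two orange sticks are decoys. I'll take enlarged crops next for corner picking.

```bash
python3 - <<'E'
import cv2,numpy as np
a=cv2.imread("pics/scene0.png")[170:290,275:425];b=cv2.imread("pics/side0.png")[175:265,222:372]
f=lambda i:cv2.resize(i,None,fx=5,fy=5,interpolation=cv2.INTER_CUBIC)
cv2.imwrite("pics/cs.png",f(a));cv2.imwrite("pics/cd.png",f(b))
E
```

```text
(no output)
```

View pics/cs.png

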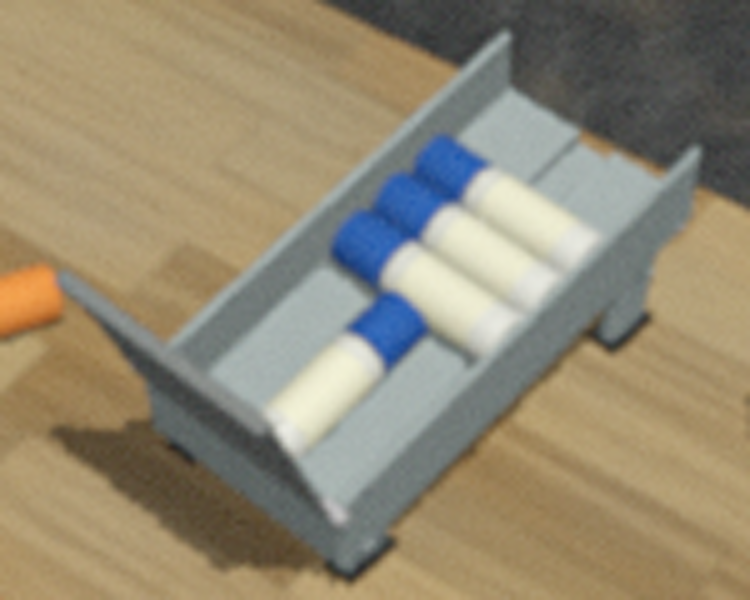

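View pics/cd.png

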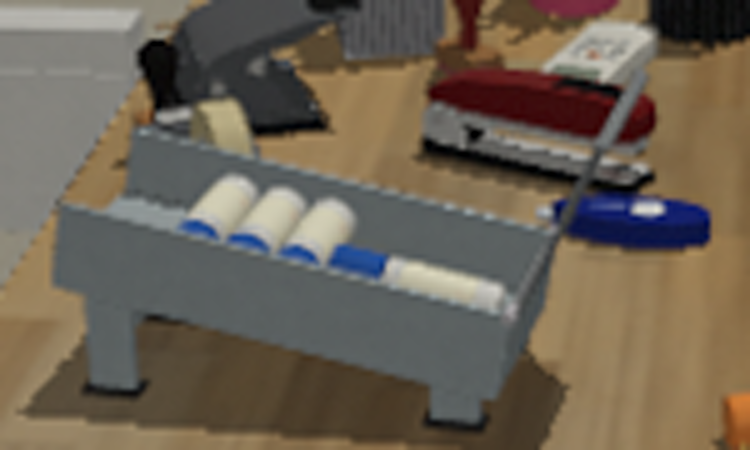

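The crops show the wall-top corners clearly. Scene crop: left wall (505,35)/(170,350), right wall (697,150)/(345,520). Side crop: (62,205)/(515,312) and (138,130)/(555,235). The flap's right outer corner is at scene crop (265,430) and side crop (640,75). I'll triangulate these.

```bash
cat > h.py <<'E'
from bench import r,cams
import cv2,numpy as np
from scipy.spatial.transform import Rotation as R
def cam(n):
    c=cams.get_calibration(n);f=240/np.tan(np.radians(c["vertical_fov"]/2))
    return np.array([[f,0,c["cx"]],[0,f,c["cy"]],[0,0,1]]),R.from_rotvec(c["rvec"]).as_matrix(),c["tvec"]
def P(n):
    K,Rm,t=cam(n);return K@np.c_[Rm,t]
def proj(n,X):
    p=P(n)@np.r_[X,1];return p[:2]/p[2]
def tri(a,b):
    X=cv2.triangulatePoints(P("scene"),P("side"),np.array(a,float).reshape(2,1),np.array(b,float).reshape(2,1))
    X=(X[:3]/X[3]).ravel();return X,np.linalg.norm(proj("scene",X)-a)
def plane(n,px,z,c=None):
    K,Rm,t=c or cam(n);d=Rm.T@np.linalg.inv(K)@np.r_[px,1];o=-Rm.T@t
    return o+d*(z-o[2])/d[2]
E
python3 - <<'E'
from h import *
np.set_printoptions(precision=4,suppress=True)
S=lambda x,y:(275+x/5,170+y/5)
D=lambda x,y:(222+x/5,175+y/5)
for n,a,b in [("Lup",(505,35),(62,205)),("Rup",(697,150),(138,130)),("Llow",(170,350),(515,312)),("Rlow",(345,520),(555,235)),("flapR",(265,430),(640,75)),("flapL",(65,275),(600,150))]:
    print(n,*tri(S(*a),D(*b)))
# stick tops etc.
for n,a in [("turned cap end",(405,325)),("turned tail",(290,430))]:print(n,plane("scene",S(*a),.06))
E
```

```text
Lup [ 0.7366 -0.0342  0.0986] 1.005623753856291
Rup [ 0.7228 -0.1341  0.0993] 1.399875990262279
Llow [ 0.5229 -0.011   0.0639] 4.66075992217725
Rlow [ 0.5087 -0.1104  0.0579] 0.9112334303523618
flapR [ 0.4665 -0.1002  0.1463] 0.5747786396562953
flapL [ 0.4792 -0.0019  0.1464] 1.2777338889191985
turned cap end [ 0.6051 -0.075   0.06  ]
turned tail [ 0.5323 -0.0696  0.06  ]
```

```bash
W='[0,0,0,-27,-24,0,1, 0,0,0,-27,-24,0,1, 0,0,0,-27,-24,0,1, 0,0,0,-27,-24,0,1, 0,0,0,-27,-24,0,1]'
python3 -m jog '[0,0,0,-27,-24,0,1, 0,0,0,-27,-24,0,1, 0,0,0,-27,-24,0,1, 0,0,0,-27,-24,0,1, 0,0,0,-27,-24,0,1]'
python3 -m jog '[0,0,0,-27,-24,0,1, 0,0,0,-27,-24,0,1, 0,0,0,-27,-24,0,1, 0,0,0,-27,-24,0,1, 0,0,0,-27,-24,0,1]'
python3 -m jog '[0,0,0,-27,-24,0,1, 0,0,0,-27,-24,0,1, 0,0,0,-27,-24,0,1, 0,0,0,-27,-24,0,1, 0,0,0,-27,-24,0,1]'
python3 -m jog '[0,0,0,-27,-24,0,1, 0,0,0,-27,-24,0,1, 0,0,0,-27,-24,0,1, 0,0,0,-27,-24,0,1, 0,0,0,-27,-24,0,1]'
python3 -m jog '[0,0,-6.4,0,0,0,0.55, 0,0,-6.4,0,0,0,0.55, 0,-5,0,0,0,0,0.55, 0,-5,0,0,0,0,0.55, 0,0,0,0,0,0,0.55]'
python3 - <<'E'
from h import *
np.set_printoptions(precision=4,suppress=True)
s=r.get_state();T=R.from_rotvec(s["eef_rot"]).as_matrix()
K,Rm,t=cam("wrist");i=cams.get_image("wrist");cv2.imwrite("pics/w1.png",i)
np.savez("w1.npz",K=K,R=Rm,t=t,T=T,p=s["eef_pos"])
print(s["clock"],s["qpos"],s["eef_pos"],s["width"]);print(T);c=-Rm.T@t
print("cam in tool",T.T@(c-s["eef_pos"]),"axis",T.T@Rm.T)
E
```

```text
clock: 0.57
eef_pos: [0.2879, 0.4058, 0.4042]
eef_rot: [-0.532, -3.096, 0.001]
wrist_force: [0.6, 0.4, 0.3]
width: 0.0852
finger_force: 0.0
clock: 0.98
eef_pos: [0.3751, 0.2474, 0.4046]
eef_rot: [0.532, 3.096, 0.0]
wrist_force: [1.0, 0.1, -0.3]
width: 0.0854
finger_force: 0.0
clock: 1.4
eef_pos: [0.4623, 0.0891, 0.4046]
eef_rot: [0.533, 3.096, 0.0]
wrist_force: [0.3, 1.3, -0.2]
width: 0.0853
finger_force: 0.0
clock: 1.82
eef_pos: [0.5495, -0.0692, 0.4044]
eef_rot: [-0.533, -3.096, -0.0]
wrist_force: [0.6, 0.8, 0.2]
width: 0.0856
finger_force: 0.0
clock: 2.23
eef_pos: [0.5487, -0.0674, 0.4043]
eef_rot: [0.174, 2.958, -0.015]
wrist_force: [-1.4, 0.6, 0.3]
width: 0.0468
finger_force: 0.0
2.2333 [-0.2214 -0.0885  1.7163  0.019   1.3364 -1.6773] [ 0.5487 -0.0674  0.4043] 0.046777756450721485
[[-0.9773  0.1174  0.1762]
 [ 0.1156  0.9931 -0.0207]
 [-0.1774  0.0001 -0.9841]]
cam in tool [0.0796 0.0003 0.0303] axis [[-0.0001 -0.9518 -0.3068]
 [ 1.     -0.0001 -0.    ]
 [-0.     -0.3068  0.9518]]
```

View pics/w1.png

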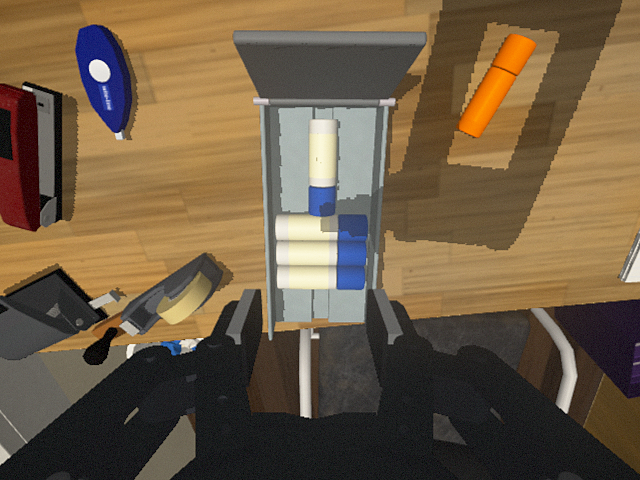

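The wrist view shows the hinge line from (255,101) to (395,102), and the free edge from (235,35) to (425,37). The jammed stick runs from (323,120) to its cap end at (322,215), with centre about (322,167). The three sticks lie across at rows 227, 252 and 277. The chute is nearly aligned with the tool.

```bash
cat >> h.py <<'E'
np.set_printoptions(precision=4,suppress=True)
def togo(pg,M):
    "tool-frame turn (deg) and shift (mm) to bring grasp point (155 ahead) to pg with tool axes M (3x3)"
    s=r.get_state();T=R.from_rotvec(s["eef_rot"]).as_matrix()
    print("turn",np.degrees(R.from_matrix(T.T@M).as_rotvec()).round(1),"shift after turn",(M.T@(pg-.155*M[:,2]-s["eef_pos"])*1e3).round(1),"clock",s["clock"])
E
python3 - <<'E'
from h import *
d=np.load("w1.npz");c=(d["K"],d["R"],d["t"])
pl=lambda p,z:plane("",p,z,c)
hl,hr=pl((255,101),.068),pl((395,102),.068);print("hinge",hl,hr,np.linalg.norm(hl-hr),(hl+hr)/2)
print("yaw from hinge",np.arctan2(*(hr-hl)[:2]*[1,1]))
a,b=pl((323,120),.045),pl((322,215),.062);print("stick",a,b,np.linalg.norm(a-b),(a+b)/2,"yaw",np.arctan2((b-a)[1],(b-a)[0]))
for y in(227,252,277):print(pl((321,y),{227:.088,252:.092,277:.097}[y]))
ml,mr=pl((277,155),.041),pl((371,155),.041);print("floor edges at row155",ml,mr,(ml+mr)/2)
im=cv2.imread("pics/w1.png").astype(int)
m=((im.min(2)>150)|((im[:,:,0]>110)&(im[:,:,2]<90))).astype(np.uint8)
for y in(135,150,165,180,195,205):
    x=np.flatnonzero(m[y,285:365])+285;print(y,x.min(),x.max(),x.mean())
E
```

```text
hinge [ 0.5068 -0.1086  0.068 ] [0.5205 0.0005 0.068 ] 0.10992988496113486 [ 0.5136 -0.0541  0.068 ]
yaw from hinge 0.12454252878889799
stick [ 0.5314 -0.057   0.045 ] [ 0.6134 -0.0671  0.062 ] 0.08442186490159993 [ 0.5724 -0.062   0.0535] yaw -0.12160027724273818
[ 0.6128 -0.0684  0.088 ]
[ 0.6355 -0.0709  0.092 ]
[ 0.6588 -0.0736  0.097 ]
floor edges at row155 [ 0.5579 -0.1023  0.041 ] [ 0.5681 -0.0164  0.041 ] [ 0.563  -0.0594  0.041 ]
135 285 364 323.92105263157896
150 285 364 323.73333333333335
165 285 364 323.92105263157896
180 285 364 323.73333333333335
195 285 355 319.72058823529414
205 285 330 306.5348837209302
```

```bash
cat >> h.py <<'E'
yw=-0.123
X=np.array([np.cos(yw),np.sin(yw),0]);Y=np.array([-np.sin(yw),np.cos(yw),0]);Z=np.array([0,0,1.])
a=np.radians(10);SL=np.cos(a)*X+np.sin(a)*Z;N=-np.sin(a)*X+np.cos(a)*Z
O=np.array([.5215,-.0551,0]);M1=np.c_[np.cross(Y,-N),Y,-N]
def ch(p): q=np.array(p)-O;return np.array([q@X,q@Y,q[2]])
def fl(x,h): "point over the floor at chute x-slope s, h above runners"; return O+.03*Z+x/np.cos(a)*SL+h*N
E
python3 - <<'E'
from h import *
c=np.array([.572,-.062,.048]);print(ch(c))
togo(c+.043*N,M1)
E
```

```text
[ 0.051  -0.0007  0.048 ]
turn [ 0.1 -0.1  0.3] shift after turn [ 39.4   8.2 157. ] clock 2.2833
```

```bash

python3 -m jog '[0,0,0.3,8,1.6,31,0.5, 0,0,0,8,1.6,31,0.5, 0,0,0,8,1.6,31,0.5, 0,0,0,8,1.6,31,0.5, 0,0,0,7.4,1.8,33,0.5]'
python3 -m jog '[0,0,0,0,0,4,0.5, 0,0,0,0,0,4,0.5, 0,0,0,0,0,4,0.5, 0,0,0,0,0,0,0.5, 0,0,0,0,0,0,0.5]'
python3 - <<'E'
from h import *
c=np.array([.572,-.062,.048]);togo(c+.013*N,M1)
cv2.imwrite("pics/w2.png",cams.get_image("wrist"))
E
```

```text
clock: 2.7
eef_pos: [0.5383, -0.0575, 0.2423]
eef_rot: [0.182, 2.964, -0.015]
wrist_force: [0.5, 0.6, 0.4]
width: 0.0428
finger_force: 0.0
clock: 3.12
eef_pos: [0.5419, -0.0583, 0.2337]
eef_rot: [0.182, 2.959, -0.015]
wrist_force: [-0.1, -0.1, 1.0]
width: 0.0427
finger_force: 0.0
turn [0.  0.2 0. ] shift after turn [ 2.3 -0.  20.1] clock 3.1167
```

View pics/w2.png

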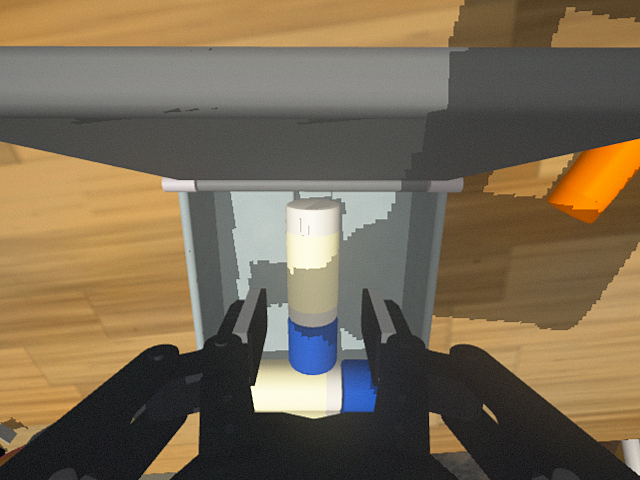

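Fingers straddle the stick symmetrically: the stick spans columns 287–340 and the tips are at columns 258 and 372. I'll descend in guarded steps.

```bash

python3 -m jog '[0,0,0,1,0,5,0.48, 0,0,0,1,0,5,0.48, 0,0,0,0,0,4,0.48, 0,0,0,0,0,0,0.48, 0,0,0,0,0,0,0.48]'
python3 -m jog '[0,0,0,0,0,3,0.48, 0,0,0,0,0,0,0.48, 0,0,0,0,0,0,0.48, 0,0,0,0,0,0,0.48, 0,0,0,0,0,0,0.48]'
python3 -m jog '[0,0,0,0,0,3,0.48, 0,0,0,0,0,0,0.48, 0,0,0,0,0,0,0.48, 0,0,0,0,0,0,0.48, 0,0,0,0,0,0,0.48]'

```

```text
clock: 3.58
eef_pos: [0.5408, -0.0579, 0.2167]
eef_rot: [0.182, 2.963, -0.014]
wrist_force: [-1.4, -0.6, 0.3]
width: 0.0413
finger_force: 0.0
clock: 4.0
eef_pos: [0.5417, -0.0581, 0.2145]
eef_rot: [0.182, 2.962, -0.015]
wrist_force: [-0.5, -0.1, 0.4]
width: 0.0409
finger_force: 0.0
clock: 4.42
eef_pos: [0.5422, -0.0581, 0.2114]
eef_rot: [0.182, 2.962, -0.015]
wrist_force: [0.8, 0.1, 0.1]
width: 0.0407
finger_force: 0.0
```

```bash

python3 -m jog '[0,0,0,0,0,-1,0.4, 0,0,0,0,0,0,0.35, 0,0,0,0,0,0,0.25, 0,0,0,0,0,0,0.2, 0,0,0,0,0,0,0.2]'

```

```text
clock: 4.83
eef_pos: [0.5421, -0.0586, 0.2128]
eef_rot: [0.182, 2.961, -0.016]
wrist_force: [-3.0, -3.9, 4.2]
width: 0.0227
finger_force: 58.7
```

Width 22.7 mm means the tips pinch about 6 mm above the axis, so I'll reopen and go lower.

```bash

python3 -m jog '[0,0,0,0,0,0,0.48, 0,0,0,0,0,0,0.48, 0,0,0,0,0,2,0.48, 0,0,0,0,0,2,0.48, 0,0,0,0,0,0,0.48]'
python3 -m jog '[0,0,0,0,0,2,0.48, 0,0,0,0,0,0,0.48, 0,0,0,0,0,0,0.48, 0,0,0,0,0,0,0.48, 0,0,0,0,0,0,0.48]'
python3 - <<'E'
from h import *
cv2.imwrite("pics/w3.png",cv2.resize(cams.get_image("wrist")[180:440,160:480],None,fx=2,fy=2))
E
```

```text
clock: 5.25
eef_pos: [0.5427, -0.058, 0.208]
eef_rot: [0.182, 2.962, -0.014]
wrist_force: [0.6, -0.3, 0.2]
width: 0.0411
finger_force: 0.0
clock: 5.67
eef_pos: [0.543, -0.0581, 0.2078]
eef_rot: [0.181, 2.963, -0.014]
wrist_force: [-12.9, 2.9, 18.0]
width: 0.041
finger_force: 10.4
```

View pics/w3.png

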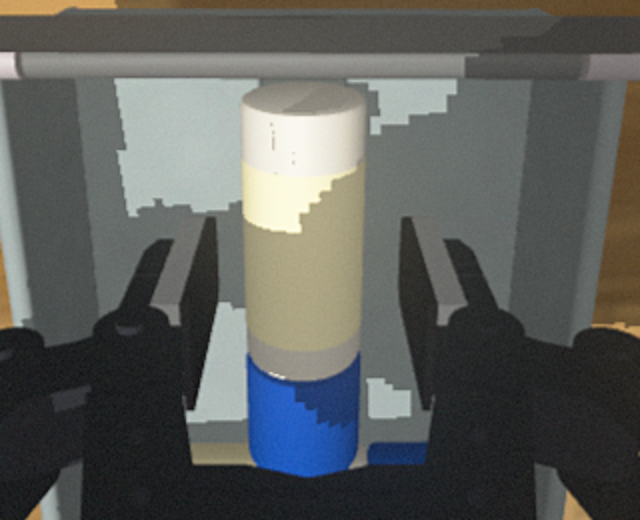

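The fingers straddle the stick evenly (inner tips at columns 217 and 400, stick at 243–366), and the tips just touched the runners with 18 N. The earlier depth was therefore right. I'll back off 3 mm, grip and lift.

```bash

python3 -m jog '[0,0,0,0,0,-4,0.48, 0,0,0,0,0,0,0.3, 0,0,0,0,0,0,0.2, 0,0,0,0,0,0,0.15, 0,0,0,0,0,0,0.15]'
python3 -m jog '[0,0,0,0,0,-4,0.15, 0,0,0,0,0,-6,0.15, 0,0,0,0,0,-10,0.15, 0,0,0,0,0,-14,0.15, 0,0,0,0,0,-16,0.15]'
python3 -m jog '[0,0,0,0,0,-16,0.15, 0,0,0,0,0,-20,0.15, 0,0,0,0,0,-20,0.15, 0,0,0,0,0,-20,0.15, 0,0,0,0,0,-10,0.15]'
python3 -m jog '[0,0,0,0,0,0,0.15, 0,0,0,0,0,0,0.15, 0,0,0,0,0,0,0.15, 0,0,0,0,0,0,0.15, 0,0,0,0,0,0,0.15]'
python3 - <<'E'
from h import *
a=cams.get_image("wrist");b=cams.get_image("scene")[100:320,240:440];c=cams.get_image("side")[130:290,200:400]
f=lambda i:cv2.resize(i,(400,int(i.shape[0]*400/i.shape[1])))
l=f(b);k=f(c);col=np.vstack([l,k]);a=cv2.resize(a[:,120:520],(400,480))
h=max(len(col),480);cv=np.zeros((h,800,3),np.uint8);cv[:480,:400]=a;cv[:len(col),400:]=col
print(cv.shape);cv2.imwrite("pics/m1.png",cv[:600] if h<=600 else cv2.resize(cv,(int(800*600/h),600)))
E
```

```text
clock: 6.13
eef_pos: [0.5426, -0.0588, 0.2109]
eef_rot: [0.182, 2.961, -0.016]
wrist_force: [-3.5, -2.8, 6.0]
width: 0.0226
finger_force: 58.5
clock: 6.55
eef_pos: [0.5332, -0.0569, 0.26]
eef_rot: [0.182, 2.963, -0.014]
wrist_force: [-0.4, 0.0, -0.3]
width: 0.0225
finger_force: 58.8
clock: 6.97
eef_pos: [0.5191, -0.0553, 0.3479]
eef_rot: [0.181, 2.958, -0.015]
wrist_force: [0.6, 0.0, 0.4]
width: 0.0225
finger_force: 58.8
clock: 7.38
eef_pos: [0.5185, -0.0553, 0.3428]
eef_rot: [0.182, 2.964, -0.014]
wrist_force: [-0.6, -0.1, -1.6]
width: 0.0227
finger_force: 58.8
(760, 800, 3)
```

View pics/m1.png

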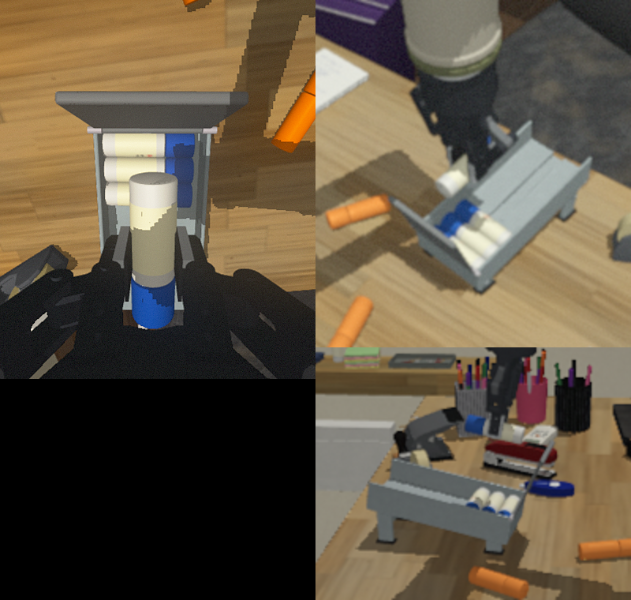

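The held stick is level in the jaws, and the three sticks lie against the end wall. Next I'll turn the tool 90° in the direction that relieves joint 6.

```bash

python3 -m jog '[0,0,7,0,0,0,0.15, 0,0,7,0,0,0,0.15, 0,0,7,0,0,0,0.15, 0,0,0,0,0,0,0.15, 0,0,0,0,0,0,0.15]'
python3 - <<'E'
from h import *
print(r.get_state()["qpos"])
for q in(1,-1):togo(fl(.128,.08),M1@R.from_rotvec([0,0,q*np.pi/2]).as_matrix())
E
```

```text
clock: 7.95
eef_pos: [0.5189, -0.0554, 0.3441]
eef_rot: [0.713, 2.882, 0.032]
wrist_force: [-1.1, 0.2, -0.4]
width: 0.0226
finger_force: 58.8
[-0.2106 -0.1358  1.8706  0.0171  1.2333 -1.3004]
turn [ 0.  -0.1 69.2] shift after turn [ 0.6 78.  74.8] clock 7.95
turn [   0.1    0.  -110.8] shift after turn [ -0.6 -78.   74.8] clock 7.95
```

```bash

python3 -m jog '[0,0,7,0,0,0,0.15, 0,0,7,0,0,0,0.15, 0,0,7,0,0,0,0.15, 0,0,7,0,0,0,0.15, 0,0,7,0,0,0,0.15]'
python3 -m jog '[0,0,7,0,0,0,0.15, 0,0,7,0,0,0,0.15, 0,0,7,0,0,0,0.15, 0,0,7,0,0,0,0.15, 0,0,6.2,0,0,0,0.15]'
python3 -m jog '[0,0,0,0,20,5,0.15, 0,0,0,0,20,10,0.15, 0,0,0,0,20,15,0.15, 0,0,0,0,18,15,0.15, 0,0,0,0,0,5,0.15]'
python3 -m jog '[0,0,0,0,0,0,0.15, 0,0,0,0,0,0,0.15, 0,0,0,0,0,0,0.15, 0,0,0,0,0,0,0.15, 0,0,0,0,0,0,0.15]'
python3 - <<'E'
from h import *
M2=M1@R.from_rotvec([0,0,np.pi/2]).as_matrix();togo(fl(.128,.026),M2)
print("qpos",r.get_state()["qpos"])
g=fl(.128,.026)
b=cams.get_image("scene");cc=cams.get_image("side");w=cams.get_image("wrist")
f=lambda i:cv2.resize(i,(400,300))
cv=np.vstack([np.hstack([f(w),f(b[110:275,275:495])]),np.hstack([f(cc[150:282,200:376]),np.zeros((300,400,3),np.uint8)])])
cv2.imwrite("pics/m2.png",cv)
E
```

```text
clock: 8.37
eef_pos: [0.5189, -0.0554, 0.3442]
eef_rot: [1.56, 2.541, 0.109]
wrist_force: [0.2, 0.5, -1.2]
width: 0.0228
finger_force: 58.8
clock: 8.78
eef_pos: [0.5189, -0.0554, 0.3442]
eef_rot: [2.257, 1.986, 0.176]
wrist_force: [0.3, 0.2, -0.3]
width: 0.0228
finger_force: 58.8
clock: 9.2
eef_pos: [0.6055, -0.0664, 0.3065]
eef_rot: [2.252, 1.993, 0.174]
wrist_force: [-0.3, -0.1, -0.4]
width: 0.0229
finger_force: 59.0
clock: 9.62
eef_pos: [0.6035, -0.066, 0.3098]
eef_rot: [2.254, 1.988, 0.177]
wrist_force: [-0.5, 0.0, 0.0]
width: 0.0228
finger_force: 59.0
turn [ 0.1 -0.  -0.1] shift after turn [ 0.8 -0.1 80.2] clock 9.6167
qpos [-0.1978  0.1262  1.6744  0.0152  1.1654 -0.0771]
```

View pics/m2.png

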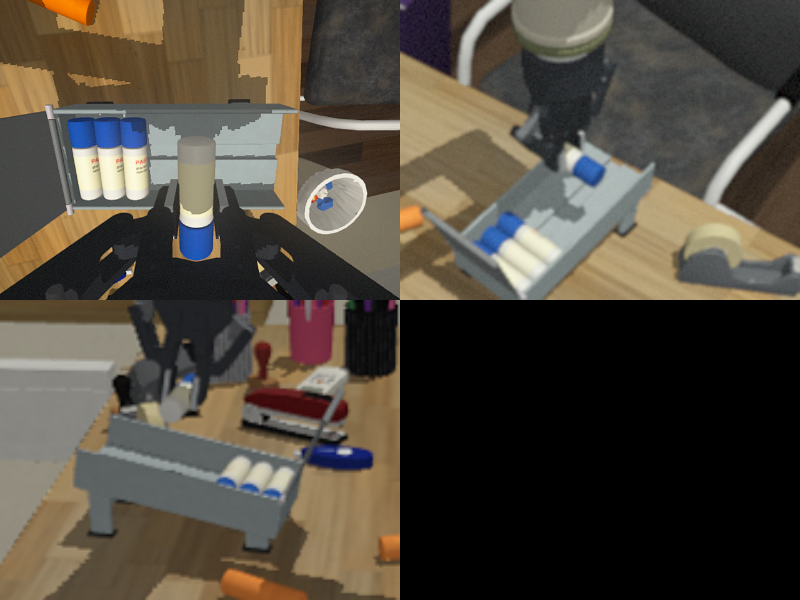

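The stick is held across the chute over the empty upper floor, tail edge at wrist row ~221 and cap end at ~413. I'll check its centring along y by casting those rays in the tool frame.

```bash
python3 - <<'E'
from h import *
d=np.load("w1.npz");T,p=d["T"],d["p"]
Rc=d["R"]@T; tc=d["R"]@p+d["t"]   # tool->camera
c=(d["K"],Rc,tc)
print("tail x",plane("",(314,221),.176,c)*1e3,"cap x",plane("",(314,413),.155,c)*1e3,plane("",(314,413),.165,c)*1e3)
E
```

```text
tail x [ 39.3084   0.3877 176.    ] cap x [-43.7682   0.378  155.    ] [-53.6603   0.3818 165.    ]
```

```bash

python3 -m jog '[0,0,0,3,0,10,0.15, 0,0,0,0,0,20,0.15, 0,0,0,0,0,15,0.15, 0,0,0,0,0,8,0.15, 0,0,0,0,0,2,0.15]'
python3 -m jog '[0,0,0,0,0,6,0.15, 0,0,0,0,0,6,0.15, 0,0,0,0,0,5,0.15, 0,0,0,0,0,0,0.15, 0,0,0,0,0,0,0.15]'
python3 -m jog '[0,0,0,0,0,4,0.15, 0,0,0,0,0,2,0.15, 0,0,0,0,0,0,0.15, 0,0,0,0,0,0,0.15, 0,0,0,0,0,0,0.15]'
python3 - <<'E'
from h import *
M2=M1@R.from_rotvec([0,0,np.pi/2]).as_matrix();togo(fl(.128,.023),M2)
E
```

```text
clock: 10.18
eef_pos: [0.6127, -0.0639, 0.2516]
eef_rot: [2.258, 1.99, 0.172]
wrist_force: [-0.5, 1.0, -0.6]
width: 0.0226
finger_force: 59.0
clock: 10.6
eef_pos: [0.6165, -0.0646, 0.2376]
eef_rot: [2.256, 1.988, 0.175]
wrist_force: [-0.4, 0.1, 0.5]
width: 0.0231
finger_force: 59.0
clock: 11.02
eef_pos: [0.6176, -0.0647, 0.2319]
eef_rot: [2.256, 1.988, 0.176]
wrist_force: [0.3, -0.1, -0.8]
width: 0.0225
finger_force: 59.0
turn [ 0.  -0.1 -0.2] shift after turn [-2.3 -0.1  4.1] clock 11.0167
```

```bash

python3 -m jog '[0,0,0,0,0,2,0.15, 0,0,0,0,0,1,0.15, 0,0,0,0,0,0,0.15, 0,0,0,0,0,0,0.15, 0,0,0,0,0,0,0.15]'
python3 -m jog '[0,0,0,0,0,0,0.3, 0,0,0,0,0,0,0.4, 0,0,0,0,0,0,0.42, 0,0,0,0,0,0,0.42, 0,0,0,0,0,0,0.42]'
python3 -m jog '[0,0,0,0,0,-5,0.42, 0,0,0,0,0,-10,0.42, 0,0,0,0,0,-20,0.42, 0,0,0,0,0,-35,0.42, 0,0,0,0,0,-40,0.42]'
python3 -m jog '[0,0,0,0,-20,-15,0, 0,0,0,0,-20,0,0, 0,0,0,0,-10,0,0, 0,0,0,0,0,0,0, 0,0,0,0,0,0,0]'
python3 - <<'E'
from h import *
b=cams.get_image("scene");cc=cams.get_image("side");w=cams.get_image("wrist")
f=lambda i:cv2.resize(i,(400,300))
cv=np.vstack([np.hstack([f(w),f(b[140:290,275:475])]),np.hstack([f(cc[150:282,200:376]),np.zeros((300,400,3),np.uint8)])])
cv2.imwrite("pics/m3.png",cv);s=r.get_state();print(s["qpos"],s["eef_pos"],s["eef_rot"])
E
```

```text
clock: 11.43
eef_pos: [0.618, -0.0648, 0.2288]
eef_rot: [2.256, 1.988, 0.176]
wrist_force: [0.0, 0.2, -0.6]
width: 0.0227
finger_force: 59.0
clock: 11.85
eef_pos: [0.618, -0.0648, 0.2289]
eef_rot: [2.256, 1.988, 0.176]
wrist_force: [-0.1, 0.2, -0.6]
width: 0.0357
finger_force: 0.0
clock: 12.27
eef_pos: [0.5978, -0.0623, 0.3367]
eef_rot: [2.259, 1.99, 0.172]
wrist_force: [1.1, 0.1, 0.0]
width: 0.036
finger_force: 0.0
clock: 12.68
eef_pos: [0.5475, -0.056, 0.3444]
eef_rot: [2.255, 1.987, 0.177]
wrist_force: [-0.8, 0.1, 0.5]
width: 0.0
finger_force: 0.0
[-0.2    -0.0537  1.7948  0.0153  1.2259 -0.0778] [ 0.5482 -0.0561  0.3437] [2.2553 1.9873 0.1763]
```

View pics/m3.png

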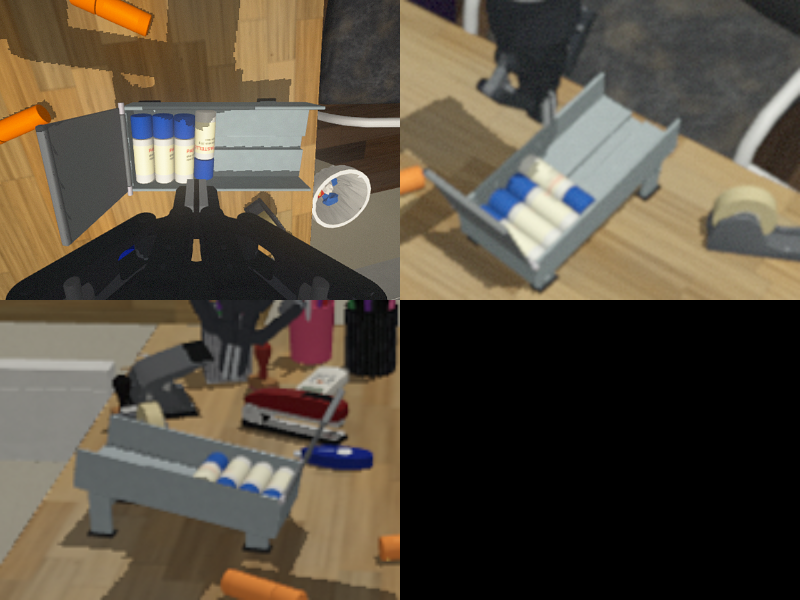

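All four sticks lie across the chute in one row; the formerly jammed one is fourth, with its cap to −y. Next is the flap, so I'll work out the tip in hinge coordinates (s along the slope, n normal).

```bash
cat >> h.py <<'E'
H=np.array([.5136,-.0541,.068])
def tip():
    s=r.get_state();T=R.from_rotvec(s["eef_rot"]).as_matrix();q=(s["eef_pos"]+.173*T[:,2]-H)*1e3
    print("tip s,n,y",(q@SL).round(1),(q@N).round(1),(q@Y).round(1),"F s,n",(s["wrist_force"]@SL).round(1),(s["wrist_force"]@N).round(1),"clock",s["clock"])
E
python3 -c "from h import *;tip()"
```

```text
tip s,n,y 82.1 92.5 2.4 F s,n -0.4 -0.6 clock 12.8333
```

```bash

python3 -m jog '[0,0,0,0,0,-38,0, 0,0,0,0,-20,0,0, 0,0,0,0,-33,0,0, 0,0,0,0,-33,0,0, 0,0,0,0,-33,0,0]'
python3 -m jog '[0,0,0,0,-33,0,0, 0,0,0,0,-15,0,0, 0,0,0,0,0,0,0, 0,0,0,0,0,0,0, 0,0,0,0,0,0,0]'
python3 -c "from h import *;tip();print(r.get_state()['qpos'])"
```

```text
clock: 13.25
eef_pos: [0.4242, -0.0404, 0.3599]
eef_rot: [2.256, 1.988, 0.175]
wrist_force: [-1.4, 0.0, 1.0]
width: 0.0002
finger_force: 0.0
clock: 13.67
eef_pos: [0.3788, -0.0347, 0.3526]
eef_rot: [2.255, 1.987, 0.177]
wrist_force: [0.4, 0.0, 0.2]
width: 0.0001
finger_force: 0.0
tip s,n,y -84.4 130.9 2.8 F s,n 0.5 0.1 clock 13.6667
[-0.237  -0.5974  2.2057  0.0212  1.3584 -0.1134]
```

```bash

python3 -m jog '[0,0,0,0,0,20,0, 0,0,0,0,0,20,0, 0,0,0,0,0,20,0, 0,0,0,0,0,0,0, 0,0,0,0,0,0,0]'
python3 -c "from h import *;tip();print(r.get_state()['qpos'])"
python3 -m jog '[0,0,0,0,12,0,0, 0,0,0,0,12,0,0, 0,0,0,0,12,0,0, 0,0,0,0,12,0,0, 0,0,0,0,12,0,0]'
python3 -c "from h import *;tip()"
```

```text
clock: 14.08
eef_pos: [0.3885, -0.0358, 0.292]
eef_rot: [2.258, 1.99, 0.173]
wrist_force: [0.2, 0.4, 0.8]
width: 0.0003
finger_force: 0.0
tip s,n,y -86.1 69.5 3.1 F s,n 0.3 0.7 clock 14.0833
[-0.2333 -0.5077  2.2592  0.0214  1.22   -0.1129]
clock: 14.5
eef_pos: [0.4484, -0.0434, 0.3052]
eef_rot: [2.255, 1.987, 0.177]
wrist_force: [-2.2, 0.9, 0.3]
width: 0.0002
finger_force: 0.8
tip s,n,y -23.6 72.0 2.7 F s,n -2.2 0.7 clock 14.5
```

```bash

python3 -m jog '[0,0,0,0,10,0,0, 0,0,0,0,10,3,0, 0,0,0,0,12,4,0, 0,0,0,0,11,4,0, 0,0,0,0,10,8,0]'
python3 -c "from h import *;tip()"
python3 -m jog '[0,0,0,0,9,8,0, 0,0,0,0,6,10,0, 0,0,0,0,6,11,0, 0,0,0,0,2,9,0, 0,0,0,0,0,0,0]'
python3 - <<'E'
from h import *
tip()
b=cams.get_image("scene");cc=cams.get_image("side")
f=lambda i:cv2.resize(i,(400,300))
cv2.imwrite("pics/m4.png",np.hstack([f(b[140:290,275:475]),f(cc[150:282,200:376])]))
E
```

```text
clock: 14.92
eef_pos: [0.504, -0.0505, 0.2964]
eef_rot: [2.253, 1.986, 0.179]
wrist_force: [-1.6, -0.1, 0.8]
width: -0.0
finger_force: 0.9
tip s,n,y 30.5 53.7 2.5 F s,n -1.4 1.0 clock 14.9167
clock: 15.33
eef_pos: [0.5317, -0.0539, 0.2598]
eef_rot: [2.256, 1.988, 0.175]
wrist_force: [-0.9, 0.3, -0.8]
width: -0.0
finger_force: 0.0
tip s,n,y 51.0 12.8 2.6 F s,n -1.0 -0.6 clock 15.3333
```

View pics/m4.png

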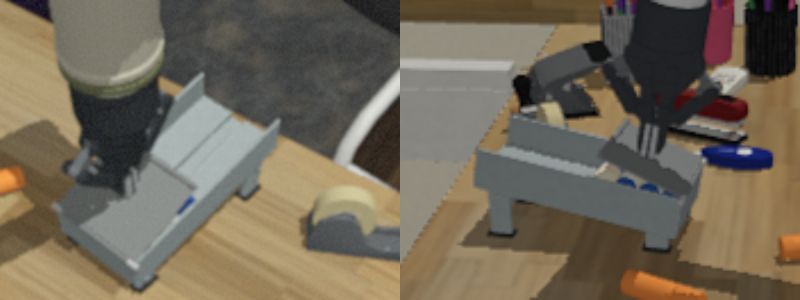

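The flap is over and still roughly 15° open, with the fingertip on its outer face. I'll press down further.

```bash

python3 -m jog '[0,0,0,0,2,4,0, 0,0,0,0,2,4,0, 0,0,0,0,2,3,0, 0,0,0,0,0,0,0, 0,0,0,0,0,0,0]'
python3 -c "from h import *;tip()"
python3 -m jog '[0,0,0,0,0,2,0, 0,0,0,0,0,2,0, 0,0,0,0,0,0,0, 0,0,0,0,0,0,0, 0,0,0,0,0,0,0]'
python3 -c "from h import *;tip()"
```

```text
clock: 15.85
eef_pos: [0.5388, -0.0547, 0.2502]
eef_rot: [2.256, 1.988, 0.176]
wrist_force: [-0.3, -0.3, 0.4]
width: 0.0001
finger_force: 0.0
tip s,n,y 56.3 2.1 2.6 F s,n -0.2 0.4 clock 15.85
clock: 16.27
eef_pos: [0.5397, -0.0549, 0.2469]
eef_rot: [2.255, 1.987, 0.177]
wrist_force: [-1.1, -0.1, 6.5]
width: 0.0001
finger_force: 2.7
tip s,n,y 56.8 -1.3 2.6 F s,n 0.0 6.6 clock 16.2667
```

```bash

python3 -m jog '[0,0,0,0,0,1,0, 0,0,0,0,0,1,0, 0,0,0,0,0,0,0, 0,0,0,0,0,0,0, 0,0,0,0,0,0,0]'
python3 -c "from h import *;tip()"
```

```text
clock: 16.68
eef_pos: [0.54, -0.0549, 0.2466]
eef_rot: [2.255, 1.988, 0.176]
wrist_force: [-14.1, 1.7, 22.8]
width: -0.0002
finger_force: 12.4
tip s,n,y 57.0 -1.7 2.6 F s,n -10.0 24.9 clock 16.6833
```

The press hit a hard stop at 25 N with only 0.4 mm of travel, so the flap is shut. I'll retreat and check.

```bash

python3 -m jog '[0,0,0,0,0,-5,0, 0,0,0,0,0,-20,0, 0,0,0,0,0,-35,0, 0,0,0,0,0,-40,0, 0,0,0,0,0,-40,0]'
python3 -m jog '[0,0,0,0,0,0,0, 0,0,0,0,0,0,0, 0,0,0,0,0,0,0, 0,0,0,0,0,0,0, 0,0,0,0,0,0,0]'
python3 - <<'E'
from h import *
tip()
b=cams.get_image("scene");cc=cams.get_image("side");w=cams.get_image("wrist")
f=lambda i:cv2.resize(i,(400,300))
cv2.imwrite("pics/m5.png",np.vstack([np.hstack([f(w),f(b[140:290,275:475])]),np.hstack([f(cc[180:270,230:350]),f(b)])]))
E
```

```text
clock: 17.1
eef_pos: [0.5147, -0.0519, 0.3825]
eef_rot: [2.257, 1.989, 0.173]
wrist_force: [1.2, -1.1, 0.6]
width: 0.0004
finger_force: 0.0
clock: 17.52
eef_pos: [0.5152, -0.0519, 0.3802]
eef_rot: [2.258, 1.99, 0.173]
wrist_force: [0.8, -0.3, 0.6]
width: -0.0003
finger_force: 0.0
tip s,n,y 54.9 134.2 2.6 F s,n 0.9 0.5 clock 17.5167
```

View pics/m5.png

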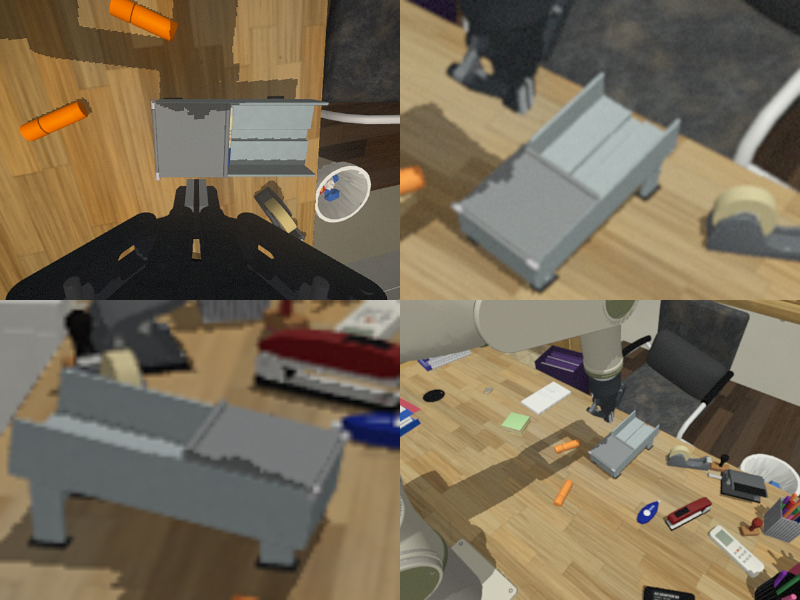

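The flap lies flat on the side walls, the sticks are beneath it, and the robot is clear of everything. Handing in.

```bash
python3 -c "from bench import r;print(r.finish_job())"
```

```text
the job is handed in; nothing more can be done
None
```

The job is handed in at about 17.6 s: the jammed stick was lifted out, all four sticks lay across the chute in one row when last seen, and the flap was pressed shut to a hard stop and lies flat, though the hand-in gave no verdict.

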